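Hold the amber colour standard in the light path of the coffee colour checker

TASK

Swing the toggle clamp's red handle up, past its centre and right back so that the clamp rests open, then take the amber glass colour standard out of its nest by its two white frosted sides only - never touch the clear polished windows - and hold it up in the coffee colour checker, midway between the lamp and the sensor, upright and square, so that the light goes in through the middle of one window and out of the other. Finish while still holding it there in the air: do not put it down or let go, and do not let it touch the checker or the counter; keep off the checker with the gripper too, and leave the mug, shot glass and tamper alone.

Things in the scene. Friction and masses are not known exactly. Their poses are not given: they have to be found in the camera images.
- nest: Fixed aluminium plate 175 x 90 mm, 12 mm thick, with a shallow black pocket (walls 10 mm high above the plate, 4 mm thick, outside 35 x 41 mm) in which the standard stands, and a steel clamp post 80 mm from the pocket (two cheeks to 120 mm above the counter). Origin on the counter under the pocket's centre; plate from x = -55 to +120 mm; +x points from the pocket to the clamp post, z up. The start positions of nest and checker may be swapped left to right.
- clamp (a joint): Toggle clamp angle (rad): 0 closed (arm level, lying along the nest's -x from its hinge over the standard, rubber foot pressing on the black cap), 1.57 arm upright, 2.1 fully open, leaning away from the standard against its stop. It is over-centre by its own weight (350 g): let go below 1.57 it falls shut, beyond 1.57 it falls open on to its stop; lifting the handle from closed takes about 2 to 3 N.
- clamp_handle (a point): Middle of the clamp's red cross-handle: a round bar 12 mm thick and 100 mm long, parallel to the nest's y axis, 130 mm from the hinge, at the end of a steel arm 14 mm wide and 8 mm thick. Free bar from 7 to 50 mm on either side of the arm. Closed, it lies 104 mm above the counter, 50 mm to the -x side of the standard's middle. It moves with the arm.
- clamp_hinge (a point): Hinge axis of the clamp (parallel to the nest's y), 80 mm to the nest's +x side of the pocket's centre and 104 mm above the counter.
- cell: The colour standard: an upright solid block, 24 (x) x 30 (y) x 78 mm high, 120 g. The two faces at +y and -y, 30 mm apart, are white and frosted: hold here. The two faces at +x and -x, 24 mm apart, are the polished amber windows. The top 8 mm is a black cap. Origin: centre of the underside. It starts in the nest's pocket on the plate (12 mm up), its axes parallel to the nest's; 1.5 mm play all round.
- cell_windows: The amber glass of the standard between the two frosted plates, 24 (x) x 22 (y) x 70 mm high, showing as the polished windows at +x and -x. Not to be touched. Origin and axes as the standard.
- cell_mid (a point): Middle of the standard's windows, on its upright axis 36 mm above its underside.
- checker: Fixed coffee colour checker: dark base plate 100 (x) x 220 (y) mm, 18 mm thick, with two upright heads 65 (x) x 50 (y) mm and 143 mm high (above the counter): the grey lamp head centred at y = +80 mm and the black sensor head at y = -80 mm, so the free gap is y = -55 to +55 mm (lens rings stand 3 mm into it). A yellow cross on the base marks the middle. Origin: centre of the underside; z up.
- beam (a point): Middle of the light path, midway between the heads, 110 mm above the counter. The light, shown as a thin yellow line, runs level along the checker's y axis.
- mug: White mug, 80 mm wide, 90 mm high, handle at +y. Leave alone. Origin: centre of the underside.
- shot_glass: Shot glass, 52 mm wide, 70 mm high. Leave alone. Origin: centre of the underside.
- tamper: Wooden coffee tamper, 58 mm wide, 82 mm high. Leave alone. Origin: centre of the underside.

How it is judged:
By the outcome, as a careful person would: the job done as asked, in the order asked, and still so for the second after the job is handed in, while the arm keeps its last pose, push and grip.
It also fails if it takes over 51 s, if anything falls off the work surface, if the arm or the gripper's body presses on something with over 40 N, if the wrist force passes 120 N, or if a joint passes its speed limit or range.

ROBOT

A 7-joint arm with a two-finger parallel gripper is mounted at the origin on the work surface. World frame = base frame: x ahead of the robot, y to its left, z up, the work surface at z = 0. Lengths are in m, angles in rad, forces in N, time in s.
With the tool pointing down it reaches from about 0.425 to 0.825 m from the base axis. Payload 3.6 kg.
Tool frame: the origin (TCP) lies between the finger pads; the fingertips stand 14 mm ahead of it and the grasp point (between the pads) lies 5 mm behind it; z points along the fingers, y is the line along which they close (so a half turn about z gives the same grasp; the last joint's range is limited). The gripper opens to 85 mm and grips with 20 to 120 N. Pads are 22 mm wide; open, the fingers measure 114 mm over their backs; the gripper's body (76 mm by 85 mm) begins 54 mm behind the grasp point. The pads swing forward as they close: fully open they stand 13 mm farther back than shut.
Start: joints at [1.206, 0.615, -0.013, 1.423, 0.008, 1.103, -0.04], TCP at [0.216, -0.613, 0.245] pointing down, gripper open.
Joint ranges: [-3.12, 3.12], [-0.3, 2.06], [-1.34, 1.32], [0.26, 2.42], [-1.36, 4.5], [0.01, 1.98], [-2.84, 2.84]. Speed limits (rad/s): [2.79, 2.79, 3.14, 3.14, 3.14, 3.14, 3.14].

INTERFACE

Orientations are given as a rotation vector (axis times angle).
In Python, from cell import read_state, capture, camera_info, finish_job, spot_in gives the robot as it stands. The module is installed in compiled form; this text tells all that it offers.
- The arm moves only by the shell command python3 -m inch 'ROWS' [FORCE]. ROWS is JSON, a list of rows, each an object of numbers: "dx", "dy", "dz": the shift along the tool's x, y, z in units of 25 mm (1.0 is 25 mm); "ax", "ay", "az": the turn, a rotation vector about the tool's x, y, z in units of 6 degrees (1.0 is 6 degrees); "grip": the finger opening in mm, from 0 to 85.4. A call has exactly 10 rows; each row shifts and turns the commanded pose from where the row before left it, along the tool's axes as they then stand; what a row does not reach is not made up. A row lasts 1/8 s, in which the tool goes at most 62.5 mm and 10.7 degrees, less where a joint would pass 70% of its speed; a pose out of reach is approached as far as the arm can. A call is refused whole if a number of a shift passes 1 or a number of a turn 1, either way. A call with a gripper value outside its range is refused whole. The fingers move at their own pace and stop on an object; FORCE is the grip in N (left out, the last holds). Time passes only in rows, so rows that do not move let the fingers close, or fill a call up. It gives the time, the measured TCP pose, the force, the opening and the grip force at its end, in the units of the state.
- read_state(): the state, without advancing time (a new reading comes with each control period).
- capture(name): name is "scene" or "side" or "wrist"; returns the picture (400x640x3 uint8, red, green, blue); there is no depth.
- camera_info(name): a dict with "camera_matrix" (3x3 intrinsics, pixels), "cam_to_world" (4x4, takes a point from camera to world coordinates). Camera axes: x right, y up, looking along -z (the intrinsics and any distortion apply to the point x, -y, -z); pixel columns grow to the right and rows downward; lengths in m; the calibration is good to about 2 mm. A picture is of the moment at which its call begins: read the wrist's pose just before it. camera_info takes no time and is no camera call; for the wrist camera it gives the pose at the moment of the call.
- finish_job(): hands the job in; it is judged then, once.
Trained networks look in the newest picture that a camera, given by its name, has taken for a name from the list of things; names that differ only in an ending like _2 or _b are one class to them, and where a whole thing is asked for, a point or a joint stands for the part that bears it (a point fixed in the world has none). Each returns a list of dicts, best first, with "conf" (0 to 1); they miss things now and then, are a little off and sometimes report something else, mostly with a low value. They report only what shows in the picture. A call takes as long as a camera call.
- spot_in(camera, label): "extent" ([centre column, centre row, width, height] in pixels, round what is visible of it).
The state is a dict: "clock": time; "q": joint angles; "dq": joint speeds; "effort": joint torques, N m; "eef_pos": TCP position; "eef_rot": TCP orientation; "wrist_force": force on the tool from outside, world axes, zero at the start; "wrist_torque": the same for the moment, N m; "opening": opening from 0.0 (shut) to 1.0 (fully open); "grasp_force": force on a finger pad.
Only numpy, scipy, OpenCV 4.12 (cv2) and the standard library are available. Lean on these libraries where they do the work, as an engineer would, in place of code of your own. Each camera call takes 0.05 s, during which the arm holds its last target. There are 200 camera calls.

## Working session

There is one attempt and no reset: what is moved stays moved. The work goes in short steps, Python scripts to look and compute and a shell command to move; the robot and the scene stay as the last step left them, time stands still between calls to the robot, and variables do not carry over. Pictures are saved under pics/ and viewed, at most 10 in all, crops included, and the job is handed in when it is done.

```bash
mkdir -p pics; cat > h.py <<'E'
import numpy as np,cv2
from scipy.spatial.transform import Rotation as R
from cell import *
def proj(n,P):
    i=camera_info(n);K=np.array(i["camera_matrix"]);T=np.linalg.inv(np.array(i["cam_to_world"]))
    p=np.atleast_2d(P)@T[:3,:3].T+T[:3,3];p=p*[1,-1,-1];p=p@K.T
    return p[:,:2]/p[:,2:]
def plane(n,uv,z):
    i=camera_info(n);K=np.array(i["camera_matrix"]);T=np.array(i["cam_to_world"])
    d=np.linalg.inv(K)@[uv[0],uv[1],1];d=T[:3,:3]@(d*[1,-1,-1]);o=T[:3,3]
    return o+d*(z-o[2])/d[2]
def snap(n,f):
    im=capture(n);cv2.imwrite("pics/"+f+".png",cv2.cvtColor(im,cv2.COLOR_RGB2BGR));return im
E
python3 - <<'E'
from h import *
for n in("scene","side"):
    snap(n,n);i=camera_info(n);print(n,np.round(np.array(i["cam_to_world"]),3).tolist(),{k:v for k,v in i.items() if k!="cam_to_world"})
    for l in("nest","clamp_handle","cell","checker","mug","shot_glass","tamper"):
        for s in spot_in(n,l)[:2]:print(l,np.round(s["extent"],1),round(s["conf"],2))
s=read_state();print(s)
E
```

```text
scene [[-0.203, -0.546, 0.813, 1.448], [0.979, -0.116, 0.166, 0.265], [0.003, 0.83, 0.558, 0.677], [0.0, 0.0, 0.0, 1.0]] {'camera_matrix': array([[443.43914772,   0.        , 316.29627002],
       [  0.        , 443.43914772, 196.02447052],
       [  0.        ,   0.        ,   1.        ]])}
nest [371.9 204.2  49.6  74.5] 0.56
nest [366.8 181.8  41.6  33.5] 0.35
clamp_handle [366.5 184.9  36.2  31.9] 0.7
cell [365.6 197.2  10.   26.8] 0.53
checker [210.9 167.   88.4  69.4] 0.8
mug [463.5 247.9  59.7  54.4] 0.94
mug [366.3 182.6  36.8  35.7] 0.53
shot_glass [284.1 247.1  23.9  37.1] 0.74
tamper [297.4 179.4  15.6  29.2] 0.79
side [[-0.709, 0.454, -0.539, 0.049], [-0.704, -0.436, 0.56, 0.681], [0.02, 0.777, 0.629, 0.731], [0.0, 0.0, 0.0, 1.0]] {'camera_matrix': array([[381.18283324,   0.        , 318.50494639],
       [  0.        , 381.18283324, 197.03264269],
       [  0.        ,   0.        ,   1.        ]])}
nest [306.1 239.9  84.1  67.1] 0.96
clamp_handle [314.9 230.2  59.3  37.2] 0.68
cell [316.1 243.1  10.9  24.5] 0.87
cell [387.1 222.5  19.1  32.4] 0.6
checker [427.1 176.6  7
[... 164 characters left out ...]
 ] 0.84
{'clock': 0.8, 'q': array([ 1.20550111,  0.61485974, -0.0125807 ,  1.42341233,  0.00808166,
        1.10342204, -0.0404396 ]), 'dq': array([ 0.00127907,  0.00071516,  0.00305405,  0.00115085, -0.00150644,
       -0.00124562,  0.00176046]), 'effort': array([ 3.62663532e-04, -4.69051874e+01,  2.58917464e-01, -1.71335399e+01,
        9.99701733e-03,  1.56478181e-03,  1.71918074e-06]), 'eef_pos': array([ 0.21603105, -0.61300832,  0.24531933]), 'eef_rot': array([-3.09657338e+00, -5.29593958e-01, -4.82386739e-05]), 'wrist_force': array([-0.88007698,  0.10235192,  0.23328626]), 'wrist_torque': array([-0.00813926,  0.02518122,  0.02417134]), 'grasp_force': 0.0, 'opening': 1.0032086833807292}
```

View pics/scene.png

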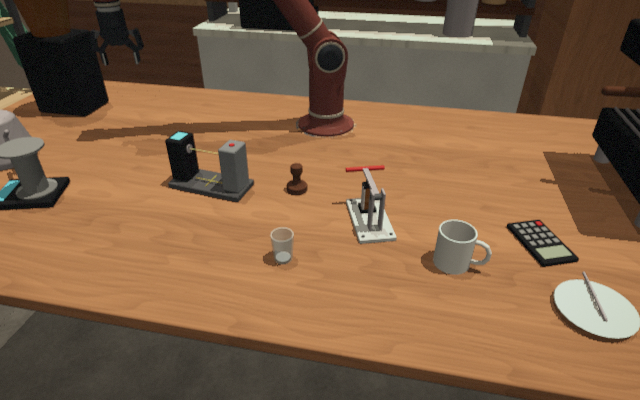

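View pics/side.png

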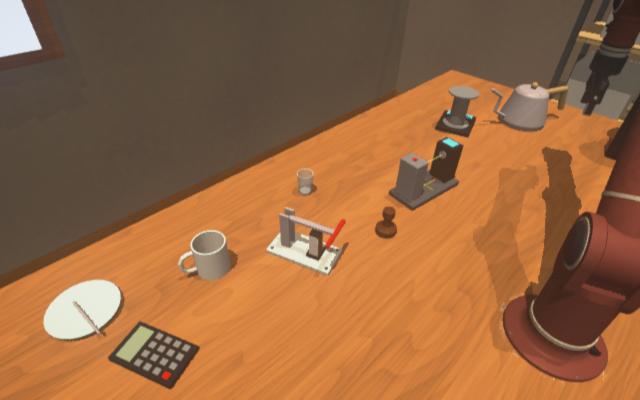

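Scene: nest at ~(371,210), red handle bar (346–384,169), checker at ~(210,170), post on the far-from-robot side. I'll enlarge both for pixel corners.

```bash
python3 - <<'E'
import cv2,numpy as np
a=cv2.imread("pics/scene.png");b=cv2.imread("pics/side.png")
f=lambda im,x,y:cv2.resize(im[y:y+75,x:x+100],(400,300),interpolation=cv2.INTER_CUBIC)
m=np.vstack([np.hstack([f(a,320,168),f(b,255,200)]),np.hstack([f(a,160,125),f(b,375,130)])])
cv2.imwrite("pics/m.png",m)
E
```

```text
(no output)
```

View pics/m.png

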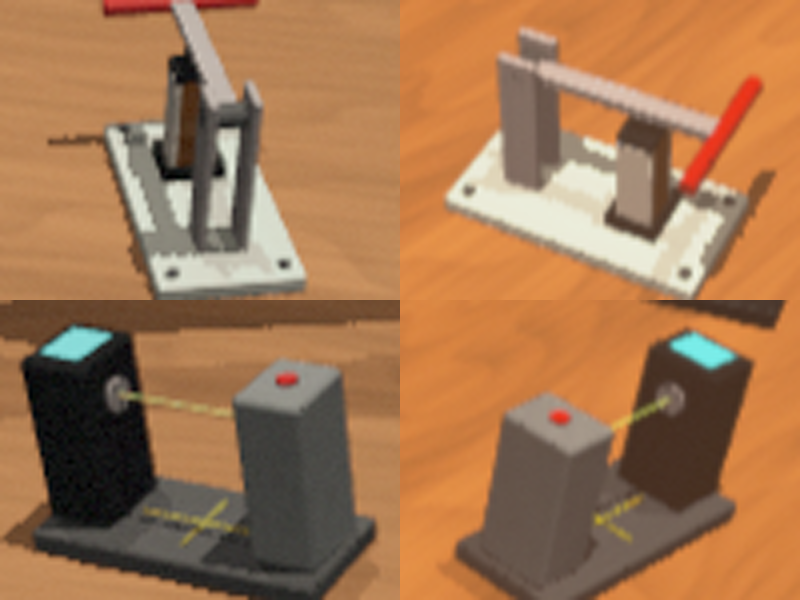

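Top-left: nest plate corners and bar ends; bottom-left: heads' top corners; likewise for side on the right. Fit both poses with these pixels.

```bash
cat > fit.py <<'E'
from h import *
from scipy.optimize import least_squares
def fit(obs,g):
    def P(p,l):
        l=np.array(l)/1000;c,s=np.cos(p[2]),np.sin(p[2])
        return np.c_[p[0]+c*l[:,0]-s*l[:,1],p[1]+s*l[:,0]+c*l[:,1],l[:,2]]
    def r(p):
        return np.concatenate([(proj(n,P(p,[o[2:] for o in L]))-(np.array([o[:2] for o in L])/4+off)).ravel() for n,off,L in obs])
    s=least_squares(r,g,loss="soft_l1");print(s.x,np.round(r(s.x),1));return s.x
if __name__=="__main__":
    h=143
    n=fit([("scene",(320,168),[(107,128,-55,-45,12),(157,284,120,-45,12),(303,272,120,45,12),(103,6,-50,-50,104),(257,0,-50,50,104)]),
     ("side",(255,200),[(47,198,120,45,12),(293,292,-55,45,12),(347,195,-55,-45,12),(290,186,-50,50,104),(357,82,-50,-50,104)])],[.6,.1,0])
    c=fit([("scene",(160,125),[(235,102,32.5,55,h),(310,112,32.5,105,h),(275,60,-32.5,55,h),(343,72,-32.5,105,h),(25,60,32.5,-105,h),(97,68,32.5,-55,h),(68,27,-32.5,-105,h),(133,33,-32.5,-55,h),(37,238,50,-110,18),(375,220,-50,110,18)]),
     ("side",(375,130),[(105,108,32.5,105,h),(175,155,-32.5,105,h),(213,130,-32.5,55,h),(145,92,32.5,55,h),(290,30,32.5,-105,h),(352,65,-32.5,-105,h),(255,48,32.5,-55,h)])],[.5,-.3,0])
    R0=R.from_rotvec(read_state()["eef_rot"]).as_matrix();print(np.round(R0,3))
    print("wrist cam",np.round(camera_info("wrist")["cam_to_world"],3).tolist())
    for l,z in(("tamper",.04),("mug",.045),("shot_glass",.035)):
        for k in("scene","side"):
            capture(k);e=spot_in(k,l)
            if e:print(l,k,plane(k,e[0]["extent"][:2],z))
E
python3 fit.py
```

```text
[0.50976605 0.20573984 0.33065659] [-1.  -2.  -0.1  0.6  0.8  0.6 -0.2 -0.2 -0.3 -1.1 -0.6 -0.6  0.   0.2
  1.2 -0.1 -0.7  0.8 -0.1 -0. ]
[ 0.47267264 -0.23322179 -0.12591219] [-0.3 -1.4 -1.5 -0.8  1.8 -1.7  1.7 -1.9 -1.4 -0.3 -3.1  0.6  1.8 -2.1
  1.3 -1.  -1.2 -1.9  1.7 -1.6 -1.8  0.8 -1.5 -0.4  0.8 -0.2  0.1 -0.8
 -1.6 -1.8  0.6 -1.6 -3.2 -1.4]
[[ 0.943  0.332  0.   ]
 [ 0.332 -0.943  0.   ]
 [ 0.    -0.    -1.   ]]
wrist cam [[0.333, 0.911, 0.245, 0.277], [-0.943, 0.322, 0.085, -0.59], [-0.002, -0.259, 0.966, 0.373], [0.0, 0.0, 0.0, 1.0]]
tamper scene [0.45254601 0.00639383 0.04      ]
tamper side [0.43123089 0.01688654 0.04      ]
mug scene [0.66229118 0.4316799  0.045     ]
mug side [0.66343818 0.43110375 0.045     ]
shot_glass scene [0.73028744 0.04199865 0.035     ]
shot_glass side [0.67161197 0.42161128 0.035     ]
```

```bash
python3 -m inch '[{"dx":1,"dy":-0.24,"dz":-0.3,"az":-0.4},{"dx":1,"dy":-0.24,"dz":-0.3,"az":-0.4},{"dx":1,"dy":-0.24,"dz":-0.3,"az":-0.4},{"dx":1,"dy":-0.24,"dz":-0.3,"az":-0.4},{"dx":1,"dy":-0.24,"dz":-0.3,"az":-0.4},{"dx":1,"dy":-0.24,"dz":-0.3,"az":-0.4},{"dx":1,"dy":-0.24,"dz":-0.3,"az":-0.4},{"dx":1,"dy":-0.24,"dz":-0.3,"az":-0.4},{"dx":1,"dy":-0.24,"dz":-0.3,"az":-0.4},{"dx":1,"dy":-0.24,"dz":-0.3,"az":-0.4}]'
python3 -m inch '[{"dx":1,"dy":-0.24,"az":-0.43},{"dx":1,"dy":-0.24,"az":-0.43},{"dx":1,"dy":-0.24,"az":-0.43},{"dx":1,"dy":-0.24,"az":-0.43},{"dx":1,"dy":-0.24,"az":-0.43},{"dx":1,"dy":-0.24,"az":-0.43},{"dx":1,"dy":-0.24,"az":-0.43},{"dx":1,"dy":-0.24,"az":-0.43},{},{}]'
python3 - <<'E'
from h import *
s=read_state();print(s["eef_pos"],s["q"]);snap("wrist","w1")
for l in("checker","nest","tamper"):print(l,[(np.round(e["extent"]),round(e["conf"],2)) for e in spot_in("wrist",l)])
E
```

```text
[ 0.21605051 -0.61301301  0.24527912] [ 1.20545816  0.61492559 -0.01258105  1.42340462  0.00812666  1.10339615
 -0.04039284]
checker []
nest []
tamper []validation failed for argument at $[0]...
validation failed for argument at $[0]...
```

View pics/w1.png

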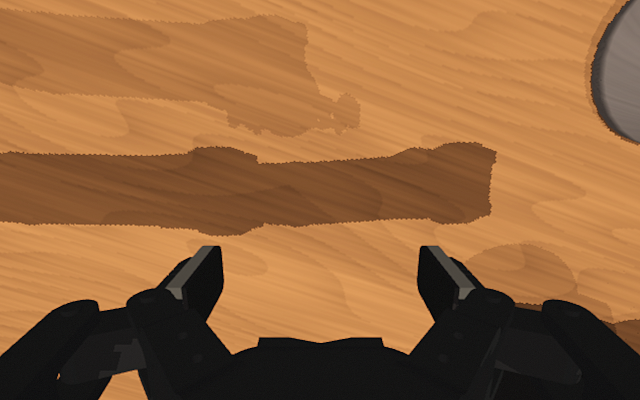

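The wrist picture shows bare counter and the open fingers; the call was refused (rows evidently need all keys).

```bash
python3 -m inch '[{"dx":1,"dy":-0.24,"dz":-0.3,"ax":0,"ay":0,"az":-0.4,"grip":85},{"dx":1,"dy":-0.24,"dz":-0.3,"ax":0,"ay":0,"az":-0.4,"grip":85},{"dx":1,"dy":-0.24,"dz":-0.3,"ax":0,"ay":0,"az":-0.4,"grip":85},{"dx":1,"dy":-0.24,"dz":-0.3,"ax":0,"ay":0,"az":-0.4,"grip":85},{"dx":1,"dy":-0.24,"dz":-0.3,"ax":0,"ay":0,"az":-0.4,"grip":85},{"dx":1,"dy":-0.24,"dz":-0.3,"ax":0,"ay":0,"az":-0.4,"grip":85},{"dx":1,"dy":-0.24,"dz":-0.3,"ax":0,"ay":0,"az":-0.4,"grip":85},{"dx":1,"dy":-0.24,"dz":-0.3,"ax":0,"ay":0,"az":-0.4,"grip":85},{"dx":1,"dy":-0.24,"dz":-0.3,"ax":0,"ay":0,"az":-0.4,"grip":85},{"dx":1,"dy":-0.24,"dz":-0.3,"ax":0,"ay":0,"az":-0.4,"grip":85}]'
python3 -m inch '[{"dx":1,"dy":-0.24,"dz":0,"ax":0,"ay":0,"az":-0.43,"grip":60},{"dx":1,"dy":-0.24,"dz":0,"ax":0,"ay":0,"az":-0.43,"grip":60},{"dx":1,"dy":-0.24,"dz":0,"ax":0,"ay":0,"az":-0.43,"grip":60},{"dx":1,"dy":-0.24,"dz":0,"ax":0,"ay":0,"az":-0.43,"grip":60},{"dx":1,"dy":-0.24,"dz":0,"ax":0,"ay":0,"az":-0.43,"grip":60},{"dx":1,"dy":-0.24,"dz":0,"ax":0,"ay":0,"az":-0.43,"grip":60},{"dx":0.6,"dy":-0.24,"dz":0,"ax":0,"ay":0,"az":-0.3,"grip":60},{"dx":0,"dy":0,"dz":0,"ax":0,"ay":0,"az":0,"grip":60},{"dx":0,"dy":0,"dz":0,"ax":0,"ay":0,"az":0,"grip":60},{"dx":0,"dy":0,"dz":0,"ax":0,"ay":0,"az":0,"grip":60}]'
python3 - <<'E'
from h import *
s=read_state();print(s["clock"],s["eef_pos"],s["q"]);i=camera_info("wrist");snap("wrist","w2")
np.savez("w2.npz",K=i["camera_matrix"],T=i["cam_to_world"])
E
```

```text
clock: 2.85
eef_pos: [0.4015, -0.4352, 0.3208]
eef_rot: [-2.917, -1.166, -0.0]
wrist_force: [0.1, 0.7, -0.4]
opening: 0.998
grasp_force: 0.0
clock: 4.1
eef_pos: [0.4716, -0.2846, 0.3202]
eef_rot: [2.713, 1.584, -0.001]
wrist_force: [-0.8, -1.0, 0.9]
opening: 0.701
grasp_force: 0.0
4.1 [ 0.47155346 -0.2845962   0.32023187] [ 0.67438191  0.40279713 -0.25507079  1.5927953   0.1089036   1.15998256
 -0.11867327]
```

View pics/w2.png

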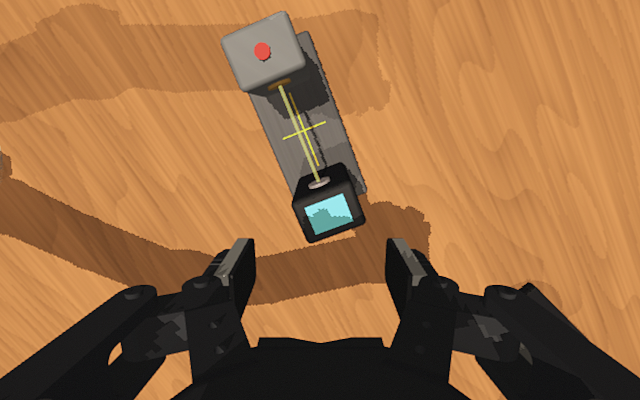

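Wrist view: grey lamp head top at (262,51), yellow cross (305,131), beam ends (281,86) and (318,182), sensor head at (329,205). Fit the checker from it.

```bash
cat > fitw.py <<'E'
from h import *
from scipy.optimize import least_squares
def fitw(f,L,g):
    d=np.load(f);K=d["K"];T=np.linalg.inv(d["T"]);L=np.array(L,float)
    def r(p):
        l=L[:,2:]/1000;c,s=np.cos(p[2]),np.sin(p[2])
        P=np.c_[p[0]+c*l[:,0]-s*l[:,1],p[1]+s*l[:,0]+c*l[:,1],l[:,2]]
        q=((P@T[:3,:3].T+T[:3,3])*[1,-1,-1])@K.T
        return (q[:,:2]/q[:,2:]-L[:,:2]).ravel()
    s=least_squares(r,g,loss="soft_l1");print(s.x,np.round(r(s.x),1).reshape(-1,2).tolist());return s.x
E
python3 - <<'E'
from fitw import *
fitw("w2.npz",[(305,131,0,0,18),(281,86,0,52,110),(318,182,0,-52,110),(222,44,-32.5,105,143),(286,12,32.5,105,143),(303,72,32.5,55,143),(243,92,-32.5,55,143),(365,192,50,-110,18),(306,31,50,110,18)],[.47,-.23,-.12])
fitw("w2.npz",[(305,131,0,0,18),(281,86,0,52,110),(318,182,0,-52,110)],[.47,-.23,-.12])
E
```

```text
[ 0.47168934 -0.24021196 -0.13854204] [[-0.6, 1.2], [-0.8, 2.5], [0.6, 1.8], [-5.2, -3.6], [0.0, -2.4], [5.2, -3.5], [-1.7, 4.7], [3.4, 2.5], [2.4, -0.5]]
[ 0.47288534 -0.23861389 -0.15387449] [[-0.4, -0.4], [0.1, 0.1], [0.2, 0.2]]
```

```bash
python3 -m inch '[{"dx":1,"dy":0.04,"dz":0,"ax":0,"ay":0,"az":-0.43,"grip":40},{"dx":1,"dy":0.04,"dz":0,"ax":0,"ay":0,"az":-0.43,"grip":40},{"dx":1,"dy":0.04,"dz":0,"ax":0,"ay":0,"az":-0.43,"grip":40},{"dx":1,"dy":0.04,"dz":0,"ax":0,"ay":0,"az":-0.43,"grip":40},{"dx":1,"dy":0.04,"dz":0,"ax":0,"ay":0,"az":-0.43,"grip":40},{"dx":1,"dy":0.04,"dz":0,"ax":0,"ay":0,"az":-0.43,"grip":40},{"dx":1,"dy":0.04,"dz":0,"ax":0,"ay":0,"az":-0.43,"grip":40},{"dx":1,"dy":0.04,"dz":0,"ax":0,"ay":0,"az":-0.43,"grip":40},{"dx":1,"dy":0.04,"dz":0,"ax":0,"ay":0,"az":-0.43,"grip":40},{"dx":1,"dy":0.04,"dz":0,"ax":0,"ay":0,"az":-0.43,"grip":40}]'
python3 -m inch '[{"dx":1,"dy":0.04,"dz":0,"ax":0,"ay":0,"az":-0.43,"grip":40},{"dx":1,"dy":0.04,"dz":0,"ax":0,"ay":0,"az":-0.43,"grip":40},{"dx":1,"dy":0.04,"dz":0,"ax":0,"ay":0,"az":-0.43,"grip":40},{"dx":1,"dy":0.04,"dz":0,"ax":0,"ay":0,"az":-0.43,"grip":40},{"dx":1,"dy":0.04,"dz":0,"ax":0,"ay":0,"az":-0.43,"grip":40},{"dx":1,"dy":0.04,"dz":0,"ax":0,"ay":0,"az":-0.43,"grip":40},{"dx":0.6,"dy":0.04,"dz":0,"ax":0,"ay":0,"az":-0.4,"grip":40},{"dx":0,"dy":0,"dz":0,"ax":0,"ay":0,"az":0,"grip":40},{"dx":0,"dy":0,"dz":0,"ax":0,"ay":0,"az":0,"grip":40},{"dx":0,"dy":0,"dz":0,"ax":0,"ay":0,"az":0,"grip":40}]'
python3 - <<'E'
from h import *
s=read_state();print(s["clock"],s["eef_pos"],s["q"]);i=camera_info("wrist");snap("wrist","w3")
np.savez("w3.npz",K=i["camera_matrix"],T=i["cam_to_world"])
E
```

```text
clock: 5.4
eef_pos: [0.5571, -0.0485, 0.3204]
eef_rot: [-2.285, -2.156, -0.0]
wrist_force: [0.3, -0.5, -0.7]
opening: 0.468
grasp_force: 0.0
clock: 6.65
eef_pos: [0.5534, 0.113, 0.3202]
eef_rot: [1.929, 2.479, -0.001]
wrist_force: [0.4, -0.3, -0.6]
opening: 0.468
grasp_force: 0.0
6.65 [0.55342386 0.11304623 0.32024078] [ 0.09072614  0.45620259 -0.51574486  1.54903055  0.23616428  1.19902528
 -0.2189309 ]
```

View pics/w3.png

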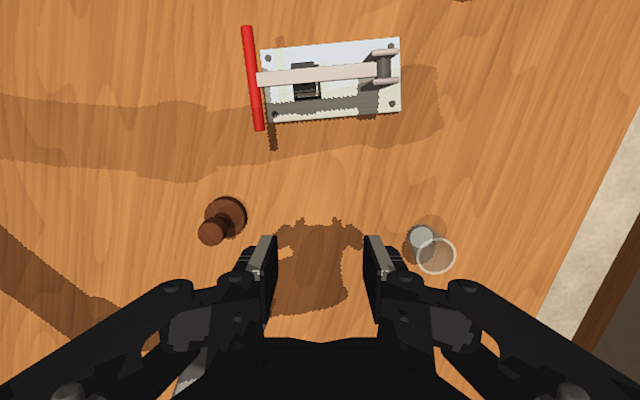

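Wrist view: plate corners (262,50),(399,38),(400,109),(270,123), red bar from (247,26) to (260,130); tamper and shot glass well clear.

```bash
cat >> h.py <<'E'
def go(nest,loc,ydir):
    """tool-frame shift (units) at current orientation, and az units to align tool y to angle ydir; target TCP local (m)"""
    s=read_state();M=R.from_rotvec(s["eef_rot"]).as_matrix()
    c,sn=np.cos(nest[2]),np.sin(nest[2]);P=np.array([nest[0]+c*loc[0]-sn*loc[1],nest[1]+sn*loc[0]+c*loc[1],loc[2]])
    a=np.arctan2(M[1,1],M[0,1]);d=(ydir-a+np.pi/2)%np.pi-np.pi/2   # world yaw needed
    print("target",P.round(4),"shift",(M.T@(P-s["eef_pos"])/.025).round(2),"az units",round(-np.degrees(d)/6,2),"shift after turn",(M.T@R.from_rotvec([0,0,-d]).as_matrix()@(P-s["eef_pos"])/.025).round(2))
E
python3 - <<'E'
from fitw import *
n=fitw("w3.npz",[(262,50,-55,45,12),(399,38,120,45,12),(400,109,120,-45,12),(270,123,-55,-45,12),(247,26,-50,50,104),(260,130,-50,-50,104)],[.51,.2,.33])
np.save("nest.npy",n)
go(n,[-.05,-.028,.20],n[2]);go(n,[-.05,-.028,.099],n[2])
E
```

```text
[0.51241582 0.20563126 0.33145472] [[-2.4, -0.7], [1.7, -1.4], [1.9, 3.0], [-1.5, 0.3], [-0.2, -0.3], [0.2, 1.0]]
target [0.4742 0.1629 0.2   ] shift [ 2.71 -2.58  4.81] az units -0.79 shift after turn [ 2.91 -2.34  4.81]
target [0.4742 0.1629 0.099 ] shift [ 2.71 -2.58  8.85] az units -0.79 shift after turn [ 2.91 -2.34  8.85]
```

```bash
python3 -m inch '[{"dx":0,"dy":0,"dz":0,"ax":0,"ay":0,"az":-0.79,"grip":42},{"dx":0.58,"dy":-0.47,"dz":0.95,"ax":0,"ay":0,"az":0,"grip":42},{"dx":0.58,"dy":-0.47,"dz":0.95,"ax":0,"ay":0,"az":0,"grip":42},{"dx":0.58,"dy":-0.47,"dz":0.95,"ax":0,"ay":0,"az":0,"grip":42},{"dx":0.58,"dy":-0.47,"dz":0.95,"ax":0,"ay":0,"az":0,"grip":42},{"dx":0.59,"dy":-0.46,"dz":0.8,"ax":0,"ay":0,"az":0,"grip":42},{"dx":0,"dy":0,"dz":0,"ax":0,"ay":0,"az":0,"grip":42},{"dx":0,"dy":0,"dz":0,"ax":0,"ay":0,"az":0,"grip":42},{"dx":0,"dy":0,"dz":0,"ax":0,"ay":0,"az":0,"grip":42},{"dx":0,"dy":0,"dz":0,"ax":0,"ay":0,"az":0,"grip":42}]' 20
python3 - <<'E'
from h import *
n=np.load("nest.npy");go(n,[-.05,-.028,.099],n[2]);s=read_state();print(s["q"])
snap("wrist","w4")
E
```

```text
clock: 7.95
eef_pos: [0.4748, 0.1638, 0.2059]
eef_rot: [1.823, 2.557, 0.002]
wrist_force: [-1.0, -0.2, 0.3]
opening: 0.492
grasp_force: 0.0
target [0.4742 0.1629 0.099 ] shift [-0.02 -0.04  4.28] az units 0.01 shift after turn [-0.02 -0.04  4.28]
[-0.01834121  0.47863792 -0.51875912  1.88611303  0.30801286  0.85457842
 -0.36064915]
```

View pics/w4.png

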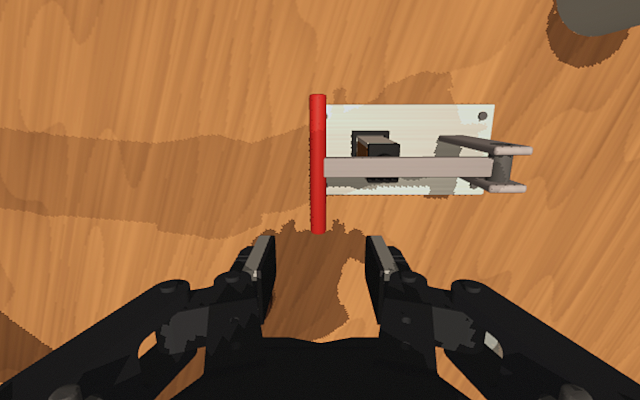

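The bar at column 318 sits centred between the fingers and the nest is square to the view. Go down and close.

```bash
python3 -m inch '[{"dx":0,"dy":0,"dz":0.9,"ax":0,"ay":0,"az":0,"grip":42},{"dx":0,"dy":0,"dz":0.9,"ax":0,"ay":0,"az":0,"grip":42},{"dx":0,"dy":0,"dz":0.9,"ax":0,"ay":0,"az":0,"grip":42},{"dx":0,"dy":0,"dz":0.9,"ax":0,"ay":0,"az":0,"grip":42},{"dx":0,"dy":0,"dz":0.65,"ax":0,"ay":0,"az":0,"grip":42},{"dx":0,"dy":0,"dz":0,"ax":0,"ay":0,"az":0,"grip":8},{"dx":0,"dy":0,"dz":0,"ax":0,"ay":0,"az":0,"grip":8},{"dx":0,"dy":0,"dz":0,"ax":0,"ay":0,"az":0,"grip":8},{"dx":0,"dy":0,"dz":0,"ax":0,"ay":0,"az":0,"grip":8},{"dx":0,"dy":0,"dz":0,"ax":0,"ay":0,"az":0,"grip":8}]' 20
```

```text
clock: 9.25
eef_pos: [0.4733, 0.1639, 0.0994]
eef_rot: [-1.821, -2.559, 0.002]
wrist_force: [-3.7, -1.8, 2.8]
opening: 0.128
grasp_force: 20.0
```

Gripped the bar (11 mm opening). Now the arc, radius 130 mm about the hinge.

```bash
python3 -m inch '[{"dx":0,"dy":0.045,"dz":-0.68,"ax":0,"ay":0,"az":0,"grip":8},{"dx":0,"dy":0.13,"dz":-0.67,"ax":0,"ay":0,"az":0,"grip":8},{"dx":0,"dy":0.22,"dz":-0.645,"ax":0,"ay":0,"az":0,"grip":8},{"dx":0,"dy":0.3,"dz":-0.61,"ax":0,"ay":0,"az":0,"grip":8},{"dx":0,"dy":0.38,"dz":-0.565,"ax":0,"ay":0,"az":0,"grip":8},{"dx":0,"dy":0.45,"dz":-0.51,"ax":0,"ay":0,"az":0,"grip":8},{"dx":0,"dy":0.51,"dz":-0.45,"ax":0,"ay":0,"az":0,"grip":8},{"dx":0,"dy":0.565,"dz":-0.38,"ax":0,"ay":0,"az":0,"grip":8},{"dx":0,"dy":0,"dz":0,"ax":0,"ay":0,"az":0,"grip":8},{"dx":0,"dy":0,"dz":0,"ax":0,"ay":0,"az":0,"grip":8}]' 20
```

```text
clock: 10.5
eef_pos: [0.5327, 0.1845, 0.2146]
eef_rot: [-1.821, -2.558, 0.009]
wrist_force: [-10.6, -4.7, 17.8]
opening: 0.133
grasp_force: 21.0
```

```bash
python3 -m inch '[{"dx":0,"dy":0.57,"dz":-0.37,"ax":0,"ay":0,"az":0,"grip":8},{"dx":0,"dy":0.62,"dz":-0.26,"ax":0,"ay":0,"az":0,"grip":8},{"dx":0,"dy":0.667,"dz":-0.133,"ax":0,"ay":0,"az":0,"grip":8},{"dx":0,"dy":0.68,"dz":-0.044,"ax":0,"ay":0,"az":0,"grip":8},{"dx":0,"dy":0.68,"dz":0.044,"ax":0,"ay":0,"az":0,"grip":8},{"dx":0,"dy":0.667,"dz":0.133,"ax":0,"ay":0,"az":0,"grip":8},{"dx":0,"dy":0.64,"dz":0.22,"ax":0,"ay":0,"az":0,"grip":8},{"dx":0,"dy":0.35,"dz":0.16,"ax":0,"ay":0,"az":0,"grip":8},{"dx":0,"dy":0,"dz":0,"ax":0,"ay":0,"az":0,"grip":8},{"dx":0,"dy":0,"dz":0,"ax":0,"ay":0,"az":0,"grip":8}]' 20
python3 - <<'E'
from h import *
n=np.load("nest.npy");s=read_state();p=s["eef_pos"]-[n[0],n[1],0];c,q=np.cos(n[2]),np.sin(n[2])
print(c*p[0]+q*p[1],-q*p[0]+c*p[1],p[2]+.005,s["q"])
E
```

```text
clock: 11.75
eef_pos: [0.6511, 0.2256, 0.2189]
eef_rot: [1.821, 2.558, 0.004]
wrist_force: [1.1, 1.2, 0.9]
opening: 0.128
grasp_force: 20.6
0.1376320629838509 -0.026227490148738947 0.22385877553107159 [-0.11947763  0.74062177 -0.48088404  1.32144538  0.34748172  1.15920022
 -0.29642104]
```

Handle is at ~116°, well past centre. Release, rise, begin turning.

```bash
python3 -m inch '[{"dx":0,"dy":0,"dz":0,"ax":0,"ay":0,"az":0,"grip":50},{"dx":0,"dy":0,"dz":0,"ax":0,"ay":0,"az":0,"grip":50},{"dx":0,"dy":0,"dz":0,"ax":0,"ay":0,"az":0,"grip":50},{"dx":0,"dy":0,"dz":-0.8,"ax":0,"ay":0,"az":0,"grip":50},{"dx":0,"dy":0,"dz":-0.8,"ax":0,"ay":0,"az":0,"grip":50},{"dx":0,"dy":0,"dz":-0.8,"ax":0,"ay":0,"az":0,"grip":50},{"dx":0,"dy":0,"dz":-0.8,"ax":0,"ay":0,"az":-1,"grip":50},{"dx":0,"dy":-1,"dz":0,"ax":0,"ay":0,"az":-1,"grip":50},{"dx":0,"dy":-1,"dz":0,"ax":0,"ay":0,"az":-1,"grip":50},{"dx":0,"dy":-1,"dz":0,"ax":0,"ay":0,"az":-1,"grip":50}]' 20
python3 -m inch '[{"dx":0,"dy":0,"dz":0,"ax":0,"ay":0,"az":-1,"grip":60},{"dx":0,"dy":0,"dz":0,"ax":0,"ay":0,"az":-1,"grip":60},{"dx":0,"dy":0,"dz":0,"ax":0,"ay":0,"az":-1,"grip":60},{"dx":0,"dy":0,"dz":0,"ax":0,"ay":0,"az":-1,"grip":60},{"dx":0,"dy":0,"dz":0,"ax":0,"ay":0,"az":-1,"grip":60},{"dx":0,"dy":0,"dz":0,"ax":0,"ay":0,"az":-1,"grip":60},{"dx":0,"dy":0,"dz":0,"ax":0,"ay":0,"az":-1,"grip":60},{"dx":0,"dy":0,"dz":0,"ax":0,"ay":0,"az":-1,"grip":60},{"dx":0,"dy":0,"dz":0,"ax":0,"ay":0,"az":-1,"grip":60},{"dx":0,"dy":0,"dz":0,"ax":0,"ay":0,"az":-1,"grip":60}]' 60
python3 - <<'E'
from h import *
n=np.load("nest.npy");go(n,[-.0,0,.18],n[2]+np.pi/2);s=read_state();print(s["q"])
E
```

```text
clock: 13.0
eef_pos: [0.5855, 0.1864, 0.2981]
eef_rot: [-1.244, -2.885, 0.001]
wrist_force: [0.2, -0.5, 1.2]
opening: 0.586
grasp_force: 0.0
clock: 14.25
eef_pos: [0.5864, 0.1863, 0.2981]
eef_rot: [0.364, -3.12, 0.001]
wrist_force: [-0.7, 0.6, -0.2]
opening: 0.699
grasp_force: 0.0
target [0.5124 0.2056 0.18  ] shift [2.7  1.44 4.72] az units -0.95 shift after turn [2.55 1.7  4.72]
[ 0.14639506  0.65063687 -0.8972962   1.43429787  0.51367574  1.3021392
  1.01635524]
```

```bash
python3 -m inch '[{"dx":0,"dy":0,"dz":0,"ax":0,"ay":0,"az":-0.95,"grip":60},{"dx":0.4,"dy":0.43,"dz":0.8,"ax":0,"ay":0,"az":0,"grip":60},{"dx":0.4,"dy":0.43,"dz":0.8,"ax":0,"ay":0,"az":0,"grip":60},{"dx":0.4,"dy":0.42,"dz":0.8,"ax":0,"ay":0,"az":0,"grip":60},{"dx":0.35,"dy":0.42,"dz":0.8,"ax":0,"ay":0,"az":0,"grip":60},{"dx":0,"dy":0,"dz":0,"ax":0,"ay":0,"az":0,"grip":60},{"dx":0,"dy":0,"dz":0,"ax":0,"ay":0,"az":0,"grip":60},{"dx":0,"dy":0,"dz":0,"ax":0,"ay":0,"az":0,"grip":60},{"dx":0,"dy":0,"dz":0,"ax":0,"ay":0,"az":0,"grip":60},{"dx":0,"dy":0,"dz":0,"ax":0,"ay":0,"az":0,"grip":60}]' 60
python3 - <<'E'
from h import *
n=np.load("nest.npy");go(n,[-.0,0,.052],n[2]+np.pi/2)
i=camera_info("wrist");snap("wrist","w5");np.savez("w5.npz",K=i["camera_matrix"],T=i["cam_to_world"])
E
```

```text
clock: 15.5
eef_pos: [0.5365, 0.2143, 0.2184]
eef_rot: [-0.513, 3.099, 0.0]
wrist_force: [0.0, 0.2, -0.8]
opening: 0.705
grasp_force: 0.0
target [0.5124 0.2056 0.052 ] shift [ 1.03 -0.02  6.65] az units -0.03 shift after turn [ 1.03 -0.01  6.65]
```

View pics/w5.png

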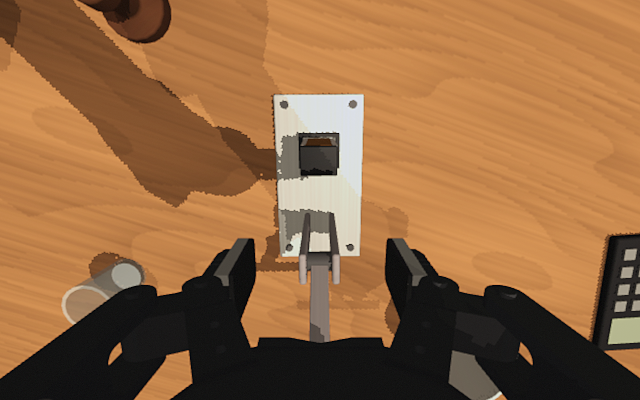

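Clamp rests open; cap top at about (301–339, 147–175), plate corners (274,95),(364,95),(358,257). Refine the nest pose.

```bash
python3 - <<'E'
from fitw import *
n=fitw("w5.npz",[(274,95,-55,-45,12),(364,95,-55,45,12),(358,257,120,45,12),(301,147,-12,-15,90),(339,147,-12,15,90),(301,175,12,-15,90),(339,175,12,15,90)],[.512,.2056,.33])
go(n,[-.0,0,.052],n[2]+np.pi/2)
im=cv2.imread("pics/w5.png");cv2.imwrite("pics/c5.png",cv2.resize(im[85:265,240:400],None,fx=3.3,fy=3.3,interpolation=cv2.INTER_CUBIC))
E
```

```text
[0.51161115 0.20704267 0.32394913] [[0.1, -1.1], [1.5, -0.6], [1.1, 0.4], [-0.4, -0.5], [-0.2, -0.3], [-0.1, 1.5], [-0.8, 1.6]]
target [0.5116 0.207  0.052 ] shift [1.03 0.04 6.65] az units 0.04 shift after turn [1.03 0.04 6.65]
```

View pics/c5.png

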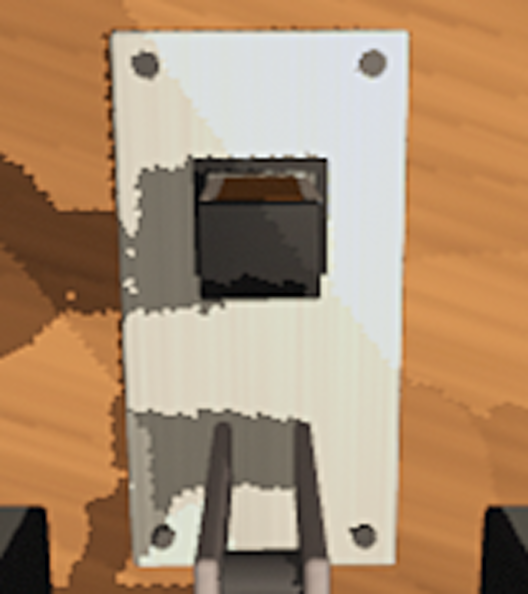

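Cap is centred at column ~319 and square; descend straight.

```bash
python3 -m inch '[{"dx":0.5,"dy":0.02,"dz":0,"ax":0,"ay":0,"az":0,"grip":60},{"dx":0.51,"dy":0.02,"dz":0.45,"ax":0,"ay":0,"az":0,"grip":60},{"dx":0,"dy":0,"dz":0.8,"ax":0,"ay":0,"az":0,"grip":60},{"dx":0,"dy":0,"dz":0.9,"ax":0,"ay":0,"az":0,"grip":60},{"dx":0,"dy":0,"dz":0.9,"ax":0,"ay":0,"az":0,"grip":60},{"dx":0,"dy":0,"dz":0.9,"ax":0,"ay":0,"az":0,"grip":60},{"dx":0,"dy":0,"dz":0.9,"ax":0,"ay":0,"az":0,"grip":60},{"dx":0,"dy":0,"dz":0.9,"ax":0,"ay":0,"az":0,"grip":60},{"dx":0,"dy":0,"dz":0.9,"ax":0,"ay":0,"az":0,"grip":60},{"dx":0,"dy":0,"dz":0,"ax":0,"ay":0,"az":0,"grip":60}]' 40
python3 -m inch '[{"dx":0,"dy":0,"dz":0,"ax":0,"ay":0,"az":0,"grip":24},{"dx":0,"dy":0,"dz":0,"ax":0,"ay":0,"az":0,"grip":24},{"dx":0,"dy":0,"dz":0,"ax":0,"ay":0,"az":0,"grip":24},{"dx":0,"dy":0,"dz":0,"ax":0,"ay":0,"az":0,"grip":24},{"dx":0,"dy":0,"dz":0,"ax":0,"ay":0,"az":0,"grip":24},{"dx":0,"dy":0,"dz":0,"ax":0,"ay":0,"az":0,"grip":24},{"dx":0,"dy":0,"dz":0,"ax":0,"ay":0,"az":0,"grip":24},{"dx":0,"dy":0,"dz":0,"ax":0,"ay":0,"az":0,"grip":24},{"dx":0,"dy":0,"dz":0,"ax":0,"ay":0,"az":0,"grip":24},{"dx":0,"dy":0,"dz":0,"ax":0,"ay":0,"az":0,"grip":24}]' 40
```

```text
clock: 16.8
eef_pos: [0.5104, 0.2063, 0.0507]
eef_rot: [0.514, -3.096, 0.002]
wrist_force: [0.2, -0.2, 0.1]
opening: 0.7
grasp_force: 0.0
clock: 18.05
eef_pos: [0.5127, 0.2068, 0.0531]
eef_rot: [-0.512, 3.098, -0.002]
wrist_force: [0.5, -3.0, 6.1]
opening: 0.344
grasp_force: 41.6
```

```bash
python3 -m inch '[{"dx":0,"dy":0,"dz":-0.4,"ax":0,"ay":0,"az":0,"grip":24},{"dx":0,"dy":0,"dz":-0.7,"ax":0,"ay":0,"az":0,"grip":24},{"dx":0,"dy":0,"dz":-0.9,"ax":0,"ay":0,"az":0,"grip":24},{"dx":0,"dy":0,"dz":-0.9,"ax":0,"ay":0,"az":0,"grip":24},{"dx":0,"dy":0,"dz":-0.9,"ax":0,"ay":0,"az":0,"grip":24},{"dx":0,"dy":0,"dz":-0.9,"ax":0,"ay":0,"az":0,"grip":24},{"dx":0,"dy":0,"dz":-0.9,"ax":0,"ay":0,"az":0,"grip":24},{"dx":0,"dy":0,"dz":-0.9,"ax":0,"ay":0,"az":0,"grip":24},{"dx":0,"dy":0,"dz":-0.9,"ax":0,"ay":0,"az":0,"grip":24},{"dx":0,"dy":0,"dz":-0.6,"ax":0,"ay":0,"az":0,"grip":24}]' 40
python3 -m inch '[{"dx":0.41,"dy":-0.91,"dz":0,"ax":0,"ay":0,"az":1,"grip":24},{"dx":0.31,"dy":-0.95,"dz":0,"ax":0,"ay":0,"az":1,"grip":24},{"dx":0.21,"dy":-0.98,"dz":0,"ax":0,"ay":0,"az":1,"grip":24},{"dx":0.1,"dy":-0.99,"dz":0,"ax":0,"ay":0,"az":1,"grip":24},{"dx":0,"dy":-1,"dz":0,"ax":0,"ay":0,"az":1,"grip":24},{"dx":-0.1,"dy":-0.99,"dz":0,"ax":0,"ay":0,"az":1,"grip":24},{"dx":-0.21,"dy":-0.98,"dz":0,"ax":0,"ay":0,"az":1,"grip":24},{"dx":-0.31,"dy":-0.95,"dz":0,"ax":0,"ay":0,"az":1,"grip":24},{"dx":-0.41,"dy":-0.91,"dz":0,"ax":0,"ay":0,"az":1,"grip":24},{"dx":-0.5,"dy":-0.87,"dz":0,"ax":0,"ay":0,"az":1,"grip":24}]' 40
python3 -m inch '[{"dx":-0.59,"dy":-0.81,"dz":0,"ax":0,"ay":0,"az":1,"grip":24},{"dx":-0.67,"dy":-0.74,"dz":0,"ax":0,"ay":0,"az":1,"grip":24},{"dx":-0.74,"dy":-0.67,"dz":0,"ax":0,"ay":0,"az":1,"grip":24},{"dx":0,"dy":0,"dz":0,"ax":0,"ay":0,"az":1,"grip":24},{"dx":0,"dy":0,"dz":0,"ax":0,"ay":0,"az":1,"grip":24},{"dx":0,"dy":0,"dz":0,"ax":0,"ay":0,"az":1,"grip":24},{"dx":0,"dy":0,"dz":0,"ax":0,"ay":0,"az":1,"grip":24},{"dx":0,"dy":0,"dz":0,"ax":0,"ay":0,"az":1,"grip":24},{"dx":0,"dy":0,"dz":0,"ax":0,"ay":0,"az":1,"grip":24},{"dx":0,"dy":0,"dz":0,"ax":0,"ay":0,"az":0.6,"grip":24}]' 40
python3 - <<'E'
from h import *
c=np.array([.4727,-.239,-.15]);np.save("chk.npy",c);go(c,[0,0,.114],c[2]);print(read_state()["q"])
E
```

```text
clock: 19.3
eef_pos: [0.5117, 0.208, 0.2538]
eef_rot: [-0.515, 3.097, 0.002]
wrist_force: [1.0, -0.8, -1.4]
opening: 0.345
grasp_force: 40.8
clock: 20.55
eef_pos: [0.4892, -0.043, 0.2519]
eef_rot: [1.114, 2.937, 0.0]
wrist_force: [0.5, -0.2, -0.6]
opening: 0.346
grasp_force: 40.9
clock: 21.8
eef_pos: [0.4825, -0.1169, 0.2518]
eef_rot: [-2.39, -2.038, -0.0]
wrist_force: [0.7, -0.5, -1.6]
opening: 0.345
grasp_force: 40.9
target [ 0.4727 -0.239   0.114 ] shift [-4.88  0.39  5.51] az units -0.08 shift after turn [-4.89  0.34  5.51]
[ 0.48959052  0.39632333 -0.4148411   1.83963878  0.19286213  0.94521031
 -0.16894171]
```

Cell held. Refine the checker pose numerically from the yellow beam and cross in the pictures already taken.

```bash
python3 - <<'E'
from h import *
from scipy.optimize import minimize
from scipy.ndimage import map_coordinates,gaussian_filter
d=np.load("w2.npz");V={"w2":(d["K"],d["T"])}
for n in("scene","side"):
    i=camera_info(n);V[n]=(i["camera_matrix"],i["cam_to_world"])
y=np.linspace(-50,50,60)/1000;t=np.linspace(-18,18,25)/1000;o=0
L=np.r_[np.c_[0*y,y,0*y+.11],np.c_[t,0*t,0*t+.0182],np.c_[0*t,t,0*t+.0182]]
S={}
for k in V:
    im=cv2.imread(f"pics/{k}.png").astype(float);b,g,r=im[...,0],im[...,1],im[...,2]
    S[k]=np.clip(np.minimum(r,g)-b-.6*np.clip(r-g,0,None)*3,0,None)
def sc(p,ks,s):
    c,q=np.cos(p[2]),np.sin(p[2]);P=np.c_[p[0]+c*L[:,0]-q*L[:,1],p[1]+q*L[:,0]+c*L[:,1],L[:,2]];v=0
    for k in ks:
        K,T=V[k];T=np.linalg.inv(T);u=((P@T[:3,:3].T+T[:3,3])*[1,-1,-1])@K.T;u=u[:,:2]/u[:,2:]
        v-=map_coordinates(G[k,s],[u[:,1],u[:,0]],order=1).mean()
    return v
G={(k,s):gaussian_filter(S[k],s)/gaussian_filter(S[k],s)[100:250,150:480].max() for k in S for s in(3,1.2)}
for ks in(["w2"],["scene","side"],["w2","scene","side"]):
    x=np.array([.4727,-.239,-.15])
    for s in(3,1.2):
        m=minimize(lambda e:sc(x+e*[.005,.005,.05],ks,s),np.zeros(3),method="Nelder-Mead",options=dict(initial_simplex=np.r_[np.zeros((1,3)),np.eye(3)]));x=x+m.x*[.005,.005,.05]
    print(ks,x.round(4),round(m.fun,3))
# cyan screen and red button in w2
im=cv2.imread("pics/w2.png").astype(int)
cy=((im[...,0]>150)&(im[...,2]<150)&(im[...,1]>130)).astype(np.uint8);cy[:150]=0
ct=max(cv2.findContours(cy,0,2)[0],key=cv2.contourArea);print("cyan",cv2.minAreaRect(ct))
E
```

```text
['w2'] [ 0.4725 -0.2373 -0.1355] -0.566
['scene', 'side'] [ 0.4714 -0.2384 -0.0815] -0.763
['w2', 'scene', 'side'] [ 0.4724 -0.2375 -0.1334] -1.318
cyan ((328.3094177246094, 213.61697387695312), (29.450105667114258, 41.400474548339844), 69.07550048828125)
```

```bash
python3 - <<'E'
from h import *
d=np.load("w2.npz");K,T=d["K"],d["T"]
def pl(uv,z=.143):
    w=T[:3,:3]@(np.linalg.inv(K)@[*uv,1]*[1,-1,-1]);return (T[:3,3]+w*(z-T[2,3])/w[2])[:2]
im=cv2.imread("pics/w2.png").astype(int)
m=((im[...,0]>150)&(im[...,2]<150)&(im[...,1]>130)).astype(np.uint8);m[:150]=0
# grey top: bright grey
g=((abs(im[...,0]-im[...,2])<22)&(im[...,1]>110)).astype(np.uint8);g[130:]=0;g[:,:200]=0;g[:,330:]=0
g=cv2.morphologyEx(g,cv2.MORPH_CLOSE,np.ones((25,25),np.uint8));
for n,q in(("cyan",m),("grey",g)):
    ct=max(cv2.findContours(q,0,1)[0],key=cv2.contourArea)[:,0]
    P=np.array([pl(c) for c in ct]);r=cv2.minAreaRect((P*1e4).astype(np.float32));print(n,np.array(r[0])/1e4,np.array(r[1])/10,r[2],len(ct))
E
```

```text
cyan [ 0.46184648 -0.31651833] [30.34989624 40.70658875] 82.2802505493164 243
grey [ 0.48473706 -0.18735886] [113.86104736  69.24627686] 87.8761978149414 459
```

Cyan screen agrees with yaw −0.135 and centre (0.4725, −0.2373). Move over the gap.

```bash
python3 - <<'E'
from h import *
c=np.array([.4725,-.2373,-.135]);np.save("chk.npy",c);go(c,[0,0,.114],c[2])
E
```

```text
target [ 0.4725 -0.2373  0.114 ] shift [-4.82  0.37  5.51] az units -0.23 shift after turn [-4.83  0.25  5.51]
```

```bash
python3 -m inch '[{"dx":0,"dy":0,"dz":0,"ax":0,"ay":0,"az":-0.23,"grip":24},{"dx":-0.7,"dy":0.05,"dz":0,"ax":0,"ay":0,"az":0,"grip":24},{"dx":-0.83,"dy":0.05,"dz":0,"ax":0,"ay":0,"az":0,"grip":24},{"dx":-0.9,"dy":0.05,"dz":0,"ax":0,"ay":0,"az":0,"grip":24},{"dx":-0.9,"dy":0.05,"dz":0,"ax":0,"ay":0,"az":0,"grip":24},{"dx":-0.8,"dy":0.05,"dz":0,"ax":0,"ay":0,"az":0,"grip":24},{"dx":-0.7,"dy":0,"dz":0,"ax":0,"ay":0,"az":0,"grip":24},{"dx":0,"dy":0,"dz":0,"ax":0,"ay":0,"az":0,"grip":24},{"dx":0,"dy":0,"dz":0,"ax":0,"ay":0,"az":0,"grip":24},{"dx":0,"dy":0,"dz":0,"ax":0,"ay":0,"az":0,"grip":24}]' 40
python3 - <<'E'
from h import *
c=np.load("chk.npy");go(c,[0,0,.114],c[2])
E
```

```text
clock: 23.05
eef_pos: [0.4735, -0.2355, 0.2519]
eef_rot: [-2.358, -2.076, -0.001]
wrist_force: [0.0, 0.7, -1.3]
opening: 0.348
grasp_force: 40.9
target [ 0.4725 -0.2373  0.114 ] shift [-0.08 -0.03  5.52] az units 0.08 shift after turn [-0.08 -0.03  5.52]
```

```bash
python3 -m inch '[{"dx":-0.06,"dy":-0.02,"dz":0.3,"ax":0,"ay":0,"az":0.06,"grip":24},{"dx":0,"dy":0,"dz":0.7,"ax":0,"ay":0,"az":0,"grip":24},{"dx":0,"dy":0,"dz":0.8,"ax":0,"ay":0,"az":0,"grip":24},{"dx":0,"dy":0,"dz":0.8,"ax":0,"ay":0,"az":0,"grip":24},{"dx":0,"dy":0,"dz":0.8,"ax":0,"ay":0,"az":0,"grip":24},{"dx":0,"dy":0,"dz":0.8,"ax":0,"ay":0,"az":0,"grip":24},{"dx":0,"dy":0,"dz":0.8,"ax":0,"ay":0,"az":0,"grip":24},{"dx":0,"dy":0,"dz":0.5,"ax":0,"ay":0,"az":0,"grip":24},{"dx":0,"dy":0,"dz":0,"ax":0,"ay":0,"az":0,"grip":24},{"dx":0,"dy":0,"dz":0,"ax":0,"ay":0,"az":0,"grip":24}]' 40
python3 - <<'E'
from h import *
c=np.load("chk.npy");go(c,[0,0,.114],c[2])
a=snap("scene","s2");b=snap("side","d2");w=snap("wrist","w6")
print(proj("scene",[[.4725,-.2373,.110],[.4725,-.2373,.074],[.4725,-.2373,.152]]).round(1).tolist(),proj("side",[[.4725,-.2373,.110],[.4725,-.2373,.074],[.4725,-.2373,.152]]).round(1).tolist())
f=lambda im,x,y,p,q,s:cv2.resize(im[y:y+q,x:x+p,::-1],s,interpolation=cv2.INTER_CUBIC)
m=np.vstack([np.hstack([f(a,160,115,100,75,(400,300)),f(b,375,125,100,75,(400,300))]),np.hstack([f(w,160,100,320,240,(400,300)),f(a,300,120,100,75,(400,300))])])
cv2.imwrite("pics/m2.png",m)
E
```

```text
clock: 24.3
eef_pos: [0.4731, -0.2383, 0.1149]
eef_rot: [2.366, 2.065, 0.001]
wrist_force: [0.6, -0.7, -0.2]
opening: 0.341
grasp_force: 40.9
target [ 0.4725 -0.2373  0.114 ] shift [ 0.04 -0.03  0.04] az units -0.0 shift after turn [ 0.04 -0.03  0.04]
[[206.3, 151.3], [208.1, 162.9], [204.2, 137.1]] [[430.9, 160.0], [428.5, 169.9], [433.9, 147.9]]
```

View pics/m2.png

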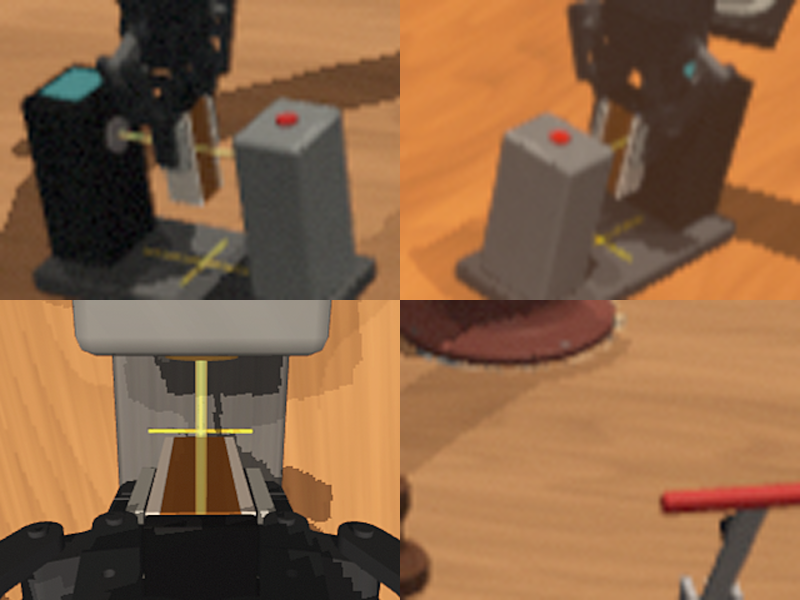

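The last composite shows the standard upright between the heads. In the wrist view the beam at column 201 runs through the middle of the window (162–238), and the lamp head and cross are square to it. The underside is at the predicted pixel (192,192), and the clamp is open.

```bash
python3 -c "
from cell import *
print(finish_job())"
```

```text
the job is handed in; nothing more can be done
None
```

I handed the job in with the clamp resting open and the amber standard gripped by its frosted sides, held in the air midway between lamp and sensor, with the beam through the middle of its windows. The clock read about 24 s of the 51 s, and no verdict came back.

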